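# Eject and rock a drive cartridge out of its desktop dock

## Robot

A 6-joint arm with a two-finger parallel gripper is mounted at the origin on a cart in front of the work surface, level with it; the furniture and walls round the work are solid. World frame = base frame: x ahead of the robot, y to its left, z up, the work surface at z = 0. Lengths are in m, angles in rad, forces in N, time in s.
With the tool pointing down it reaches from about 0.25 to 0.775 m from the base axis. Payload 4 kg.
Tool frame: the origin (TCP) lies midway between the tips of the shut fingers; the grasp point (between the pads) lies 19 mm behind it; z points along the fingers, y is the line along which they close (so a half turn about z gives the same grasp; the last joint's range is limited). The gripper opens to 94 mm and grips with 3 to 60 N. Pads are 16 mm wide; open, the fingers measure 119 mm over their backs; the gripper's body (75 mm by 177 mm) begins 78 mm behind the grasp point.
Start: joints at [1.043, 0.087, 1.371, -0, 1.684, -0.103], TCP at [0.227, 0.501, 0.206] pointing down, gripper open.
Joint ranges: [-3.1, 3.1], [-0.76, 2.03], [0.27, 2.55], [-1.08, 4.22], [0.17, 2.65], [-2.57, 2.57]. Speed limits (rad/s): [2.79, 2.79, 3.14, 3.14, 3.14, 3.14].

## Interface

Orientations are given as [roll, pitch, yaw] about the fixed x, y, z axes, in that order (R = Rz(yaw) Ry(pitch) Rx(roll)).
In Python, from bench import robot gives the robot as it stands.
- The arm moves only by the tool servo_tool, never from a script. Its argument "moves" is a list of rows, each a list of 5 numbers: the shift along the tool's x, y, z in units of 25 mm (1.0 is 25 mm), then the turn about the tool's z in units of 6 degrees (1.0 is 6 degrees), then the closure, from 0 (fully open) to 1 (shut). In form: [[dx, dy, dz, yaw, gripper], ...]. A call has 1 to 10 rows; each row is the pose to reach, as a shift and turn from the pose commanded when the call began, along the tool's axes at that moment; what a row does not reach only later rows make up. A row lasts 1/12 s, in which the tool goes at most 41.7 mm and 7.16 degrees, less where a joint would pass 70% of its speed; a pose out of reach is approached as far as the arm can. A call with a gripper value outside its range is refused whole. The fingers move at their own pace and stop on an object; the grip force is fixed at half the most. Time passes only in rows, so rows that repeat a pose let the fingers close. It gives the time, the measured TCP pose, the force, the opening and the grip force at its end, in the units of the state.
- robot.get_obs(): the state, without advancing time (a new reading comes with each control period).
- robot.snapshot(name): name is "side" or "top" or "wrist"; returns a dict with "image" (400x640x3 uint8, blue, green, red), "fx", "fy", "cx", "cy" (pixels), "eye" and "orientation" of the camera in the world; the wrist camera has in their place "T_tool_cam" (4x4, takes a point from camera to tool coordinates, whose origin is the TCP and whose axes are the flange's). Camera axes: x right, y down, z forward; pixel columns grow to the right and rows downward; lengths in m; the calibration is good to about 2 mm. A picture is of the moment at which its call begins: read the wrist's pose just before it. There is no depth.
- robot.close_job(): hands the job in; it is judged then, once.
The state is a dict: "time": time; "joint_positions": joint angles; "qvel": joint speeds; "joint_torque": joint torques, N m; "tool_pos": TCP position; "ee_rot": TCP orientation; "wrist_force": force on the tool from outside, world axes, zero at the start; "wrist_torque": the same for the moment, N m; "width": finger opening in m; "finger_force": force on a finger pad.
Only numpy, scipy, OpenCV 4.12 (cv2) and the standard library are available. Lean on these libraries where they do the work, as an engineer would, in place of code of your own. Each camera call takes 0.05 s, during which the arm holds its last target. There are 200 camera calls.

## Task

Take the blue-headed drive cartridge out of the white desktop dock: first push the dock's red eject plunger down to its stop and let it come back up, then rock the cartridge to one side and to the other in its bay until both orange jaws have been pushed right back and it is free. Lift it straight up and finish still holding it in the gripper, upright and still, about 3 cm clear above the dock's top and over its bay, so that I can check its foot. Leave the spare grey cartridge and the other things on the desk where they are.

Things in the scene. Friction and masses are not known exactly. Their poses are not given: they have to be found in the camera images.
- dock: White drive dock, fixed on the desk; grey base plate 92 (x) x 172 (y) x 8 mm. Origin: on the desk top under the bay's middle. z up, y to its left, x to its back; turned up to 25 degrees about z. Bay between two side towers (80 mm in x, y = 26 to 50 mm either side, top z = 78). Front wall top z = 46, back wall 76. Plunger housing: 66 x 62 mm, middle at (0, -83), top z = 56.
- bay_mouth (a point): Middle of the bay's open mouth, level with the towers' tops, 78 mm above the desk. The bay is 53 mm long (dock x) and 52 mm wide (dock y). Two orange jaw noses, 30 mm long, stick out of the towers into it 62 to 70 mm above the desk; they reach into the cartridge's side notches and block a straight pull after 4 mm.
- bay_pivot (a point): Point low in the bay's middle, 14 mm above the desk (6 mm above its floor). The cartridge's foot stands in a slot here, 14 mm wide in dock y and 10 mm deep, so the cartridge tips towards dock +y or -y about the dock-x line through this point, up to about 8 degrees; it cannot tip along dock x.
- eject_plunger (a joint): Red eject plunger, round head 31 mm across. 0 = up, 0.010 m = down at its stop; takes about 3 N to start and 7 N at the stop, springs back up when let go. At its stop it has knocked a lock away from behind both jaws, and the lock stays away. Until then the jaws can be pushed back only about 1 mm.
- plunger_top (a point): Middle of the top of the red plunger head, 89 mm above the desk when up; (0, -83 mm) from the bay's middle in the dock's frame.
- jaw_left (a joint): Orange jaw in the tower on the dock's +y side. 0 = nose 10.6 mm from the bay's middle, in the cartridge's notch; 0.007 m = right back at its stop. No spring: slides with about 6 N friction and stays where pushed. Tipping the cartridge to +y pushes it: 7 degrees clears the cartridge (0.005 m), about 8.5 reaches the stop. An orange tab on the tower's top shows its place.
- jaw_right (a joint): The same on the dock's -y side; tipping the cartridge to -y pushes it back. 0 to 0.007 m.
- cartridge: Dark drive cartridge, 0.15 to 0.31 kg, 130 mm tall, upright in the bay, axes as the dock's. Origin: underside of its foot, 8 mm above the desk when seated. Rounded foot 12 mm thick (y) to z = 16; body 50 (x) x 30 (y) mm to z = 92, notches in both y sides at z = 50 to 66 (20 mm thick there); blue head above. With both jaws back it lifts straight out: clear after 70 mm.
- cartridge_grip (a point): Middle of the blue ribbed grip head (44 mm in x, 24 mm in y, from 92 to 130 mm above the cartridge's origin); this point is 110 mm above the origin, 118 mm above the desk when seated. Grasp here, across x or y.
- spare_cartridge: Spare cartridge of the same size with a grey head, lying on its side on the desk. Origin under its middle. Leave it.
- mint_tin: Round green and white tin, 61 mm across, 20 mm high, standing on the desk. Leave it.
- sticky_pad: Pad of yellow notes, 76 x 76 x 17 mm. Leave it.
- usb_stick: Red memory stick, 18 x 54 x 8 mm. Leave it.
- card_case: Small blue-grey memory-card case, 36 x 52 x 10 mm. Leave it.

How it is judged:
On the way, in this order (a step that is already met when the one before it is completed fails the run):
1. the eject plunger is pushed down to its stop, the cartridge still seated (value of joint eject_plunger above 0.009 m and z of cartridge in the frame of dock below 0.016 m), for 0.05 s.
2. the plunger is let up again and the cartridge, still in its bay, is rocked to one side so that one jaw is pushed back (value of joint eject_plunger below 0.002 m and value of joint any of jaw_left, jaw_right above 0.005 m and z of cartridge in the frame of dock below 0.016 m), for 0.1 s.
3. the cartridge, still in its bay, is rocked to the other side so that both jaws are pushed back (value of joint each of jaw_left, jaw_right above 0.005 m and z of cartridge in the frame of dock below 0.016 m), for 0.1 s.
At the end, for the whole second after the job is handed in: The cartridge is held by the fingers alone, touching nothing of the dock, its foot 5 to 70 mm above the towers' tops and within 35 mm of the bay's middle, upright within 10 degrees and still; the plunger is up and both jaws are pushed back at least 5 mm; the robot touches nothing of the dock (z of cartridge in the frame of dock between 0.083 and 0.148 m and horizontal distance between cartridge and dock below 0.035 m and angle between cartridge's own z axis and vertical below 0.17 rad and linear speed of cartridge below 0.03 m/s and contact force between the fingers and cartridge above 1 N and contact force between dock and cartridge below 0.1 N and contact force between the arm and dock below 0.5 N and value of joint eject_plunger below 0.002 m and value of joint each of jaw_left, jaw_right above 0.005 m); the arm keeps its last pose, push and grip.
It fails at once if the spare cartridge is moved more than 2 cm (distance of spare_cartridge from where it was at the start of the episode above 0.02 m).
It fails at once if the tin is moved more than 2 cm (distance of mint_tin from where it was at the start of the episode above 0.02 m).
It fails at once if the notes are moved more than 2 cm (distance of sticky_pad from where it was at the start of the episode above 0.02 m).
It fails at once if the memory stick is moved more than 2 cm (distance of usb_stick from where it was at the start of the episode above 0.02 m).
It fails at once if the card case is moved more than 2 cm (distance of card_case from where it was at the start of the episode above 0.02 m).
It also fails if it takes over 45 s, if anything falls off the work surface, if the arm or the gripper's body presses on something with over 40 N, if the wrist force passes 120 N, or if a joint passes its speed limit or range.

## Working session

There is one attempt and no reset: what is moved stays moved. The work goes in short steps, Python scripts to look and compute and a tool call to move; the robot and the scene stay as the last step left them, time stands still between calls to the robot, and variables do not carry over. Pictures are saved under pics/ and viewed, at most 10 in all, crops included, and the job is handed in when it is done.

Besides the shell and the picture viewer there is one more tool, called after "Call:" as name(argument=value, ...), one argument or row to a line, values as JSON. servo_tool: Moves the arm, as the interface text tells. Its arguments: {"type":"object","properties":{"moves":{"type":"array"}},"required":["moves"]}

```bash
mkdir -p pics; ls; cat > h.py <<'E'
import numpy as np, cv2, json
from bench import robot
from scipy.spatial.transform import Rotation as R
E
python3 - <<'E'
from h import *
o=robot.get_obs(); print(o)
for n in ("top","side"):
    s=robot.snapshot(n); cv2.imwrite(f"pics/{n}0.png",s["image"])
    d={k:np.asarray(v).tolist() for k,v in s.items() if k!="image"}; json.dump(d,open(n+".json","w")); print(n,d)
E
```

```text
pics
{'time': 0.0, 'joint_positions': array([ 1.04288899e+00,  8.79394363e-02,  1.37224387e+00, -1.65171811e-05,
        1.68356814e+00, -1.03069975e-01]), 'qvel': array([ 0.00069105, -0.0004506 ,  0.00144811,  0.00014229, -0.00097624,
       -0.00089504]), 'joint_torque': array([ 8.71049997e-04, -3.40187323e+01, -3.02427757e+01,  7.19357142e-02,
        3.28325853e-02, -1.80900870e-04]), 'tool_pos': array([0.22641636, 0.50064251, 0.20431794]), 'ee_rot': array([-3.13944362e+00, -2.05784071e-04,  2.71675323e+00]), 'wrist_force': array([ 0.13092139, -0.79320414,  0.19276273]), 'wrist_torque': array([-0.00470611, -0.03885309, -0.01458984]), 'finger_force': 0.0, 'width': 0.0941339330714663}
top {'fx': 361.8424718950183, 'fy': 361.8424718950183, 'cx': 317.7518139493085, 'cy': 194.90497981038524, 'eye': [0.42510499561373355, -0.046662466359508895, 1.1540079341056237], 'orientation': [-3.0389872868819707, 0.01602076895972937, -1.5642956251611477]}
side {'fx': 517.8269853032185, 'fy': 517.8269853032185, 'cx': 309.15321753746036, 'cy': 194.1106492699611, 'eye': [1.1134076829022341, 0.770155694483196, 1.2073760268417937], 'orientation': [-2.396103217574222, -0.015541202534171683, 2.5546923416779608]}
```

View pics/top0.png

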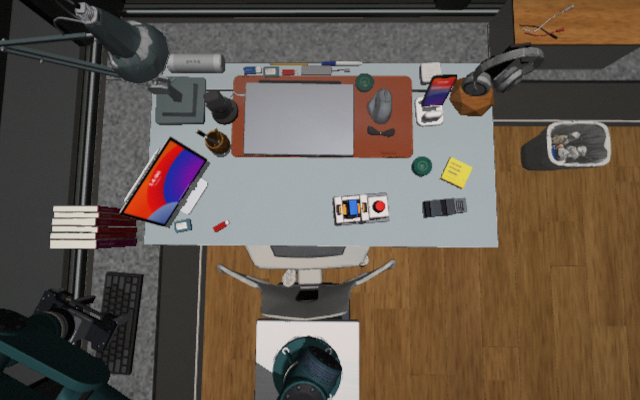

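View pics/side0.png

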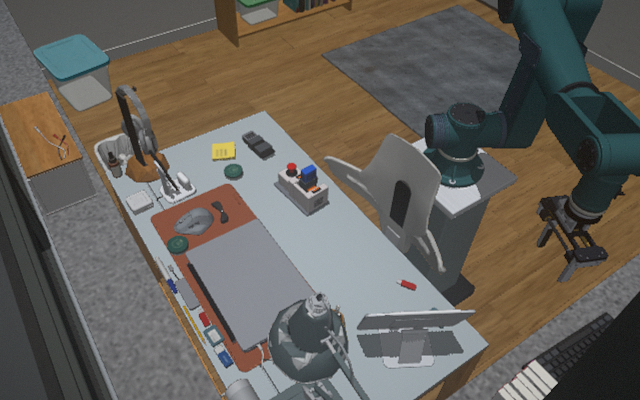

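The top view shows the dock's blue head near (352,208) and the red plunger near (379,206). In the side view the head is near (309,175) and the plunger near (291,169). I'll enlarge both.

```bash
python3 - <<'E'
from h import *
t=cv2.imread("pics/top0.png")[185:235,325:395]; s=cv2.imread("pics/side0.png")[155:220,265:335]
t=cv2.resize(t,None,fx=8,fy=8,interpolation=cv2.INTER_CUBIC)[:, :560]; s=cv2.resize(s,None,fx=8,fy=8,interpolation=cv2.INTER_CUBIC)
cv2.imwrite("pics/c1.png",np.vstack([t]) ); cv2.imwrite("pics/c2.png",s)
E
```

```text
(no output)
```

View pics/c1.png

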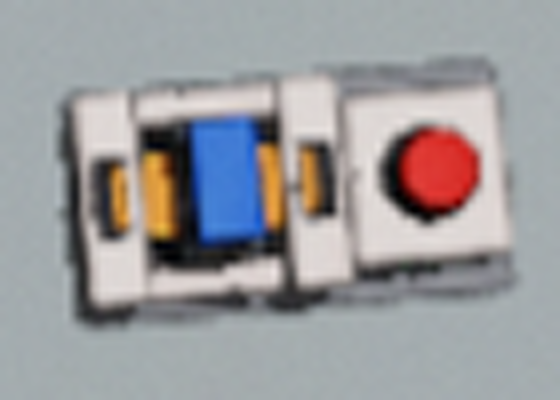

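View pics/c2.png

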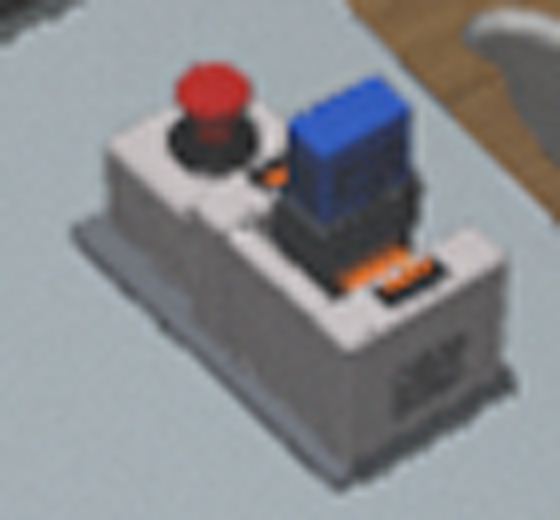

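In the top crop the head's top has corners (192,122), (250,117), (266,235) and (202,244), and the plunger centre is (441,168). In the side crop the head's top has corners (292,123), (372,78), (411,108) and (322,155), and the plunger top is about (213,86).

```bash
cat >> h.py <<'E'
cams={n:json.load(open(n+".json")) for n in("top","side")}
def ray(n,uv):
    c=cams[n]; d=np.array([(uv[0]-c["cx"])/c["fx"],(uv[1]-c["cy"])/c["fy"],1])
    d=R.from_euler("xyz",c["orientation"]).apply(d); return np.array(c["eye"]),d/np.linalg.norm(d)
def tri(rs):
    A=sum(np.eye(3)-np.outer(d,d) for e,d in rs); b=sum((np.eye(3)-np.outer(d,d))@e for e,d in rs)
    p=np.linalg.solve(A,b); return p,[np.linalg.norm(np.cross(p-e,d))*1e3 for e,d in rs]
def onz(r,z): e,d=r; return e+d*(z-e[2])/d[2]
T=lambda x,y:("top",((x+.5)/8-.5+325,(y+.5)/8-.5+185))
S=lambda x,y:("side",((x+.5)/8-.5+265,(y+.5)/8-.5+155))
E
python3 - <<'E'
from h import *
for t,s in (((228,180),(350,116)),((441,168),(213,86))):
    print(tri([ray(*T(*t)),ray(*S(*s))]))
# yaw checks
def dirn(f,a,b,z): v=onz(ray(*f(*b)),z)-onz(ray(*f(*a)),z); return np.degrees(np.arctan2(v[1],v[0])),np.hypot(*v[:2])
print("head edges x",dirn(T,(202,244),(192,122),.138),dirn(T,(266,235),(250,117),.138))
print("tower left outer x",dirn(T,(97,303),(77,97),.078),"right tower",dirn(T,(352,278),(330,78),.078))
print("back edge", dirn(T,(330,78),(77,97),.078)) 
h=onz(ray(*T(228,180)),.138);p=onz(ray(*T(441,168)),.089);print(h,p,h-p,np.degrees(np.arctan2(*(h-p)[[1,0]]))-90)
h=onz(ray(*S(350,116)),.138);p=onz(ray(*S(213,86)),.089);print(h,p,h-p,np.degrees(np.arctan2(*(h-p)[[1,0]]))-90)
E
```

```text
(array([ 0.49668376, -0.12997438,  0.1344746 ]), [np.float64(0.8640208443644103), np.float64(0.8640208443644334)])
(array([ 0.50490673, -0.21228828,  0.08696124]), [np.float64(0.9523193940257964), np.float64(0.952319394025873)])
head edges x (np.float64(4.537990321296023), np.float64(0.04303001130855352)) (np.float64(7.444122690373532), np.float64(0.04183657762831638))
tower left outer x (np.float64(5.623462789266659), np.float64(0.07702391745263579)) right tower (np.float64(5.832836455599663), np.float64(0.07481860021547967))
back edge (np.float64(94.59932345907465), np.float64(0.09459994205513061))
[ 0.49577719 -0.1291248   0.138     ] [ 0.50402892 -0.21133965  0.089     ] [-0.00825173  0.08221485  0.049     ] 5.731464295746278
[ 0.49931121 -0.12764683  0.138     ] [ 0.50664862 -0.21123921  0.089     ] [-0.00733741  0.08359239  0.049     ] 5.016339536281592
```

Call:
servo_tool(
  moves=[
    [0,0,-1.6,0,0.5],
    [0,0,-3.2,0,1],
    [0,0,-4.6,0,1],
    [-1,-1,-4.6,1,1],
    [-2,-2,-4.6,2,1],
    [-3.2,-3,-4.6,3,1],
    [-4.4,-4.1,-4.6,4,1],
    [-5.5,-5.2,-4.6,5,1],
    [-6.6,-6.2,-4.6,6,1],
    [-7.7,-7.2,-4.6,7,1],
  ],
)

```text
time: 0.93
tool_pos: [0.3279, 0.256, 0.3201]
ee_rot: [-3.141, 0.0, 1.979]
wrist_force: [0.6, 0.2, -0.2]
width: 0.031
finger_force: 0.0
```

Call:
servo_tool(
  moves=[
    [-1.6,0,0,1,1],
    [-3.2,0,0,2,1],
    [-4.8,-0.1,0,3,1],
    [-6.4,-0.2,0,3,1],
    [-8,-0.2,0,3,1],
    [-9.6,-0.3,0,3,1],
    [-11.2,-0.3,0,3,1],
    [-12.8,-0.4,0,3,1],
    [-14.4,-0.4,0,3,1],
    [-16,-0.5,0,3,1],
  ],
)

```text
time: 1.77
tool_pos: [0.4772, -0.1156, 0.3199]
ee_rot: [-3.141, -0.001, 1.669]
wrist_force: [0.6, 1.1, 0.3]
width: 0.0005
finger_force: 0.0
```

Call:
servo_tool(
  moves=[
    [0,0,0,0,1],
    [0,0,0,0,1],
  ],
)

```text
time: 1.93
tool_pos: [0.4769, -0.1151, 0.3188]
ee_rot: [-3.138, -0.002, 1.666]
wrist_force: [-0.3, 0.8, 0.7]
width: 0.0003
finger_force: 0.0
```

```bash
python3 - <<'E'
from h import *
o=robot.get_obs(); print(o["tool_pos"],o["ee_rot"],o["joint_positions"])
s=robot.snapshot("wrist"); cv2.imwrite("pics/w0.png",s["image"])
d={k:np.asarray(v).tolist() for k,v in s.items() if k!="image"}; d["pos"]=o["tool_pos"].tolist(); d["rot"]=o["ee_rot"].tolist(); json.dump(d,open("w0.json","w")); print(d)
E
```

```text
[ 0.47687993 -0.11512585  0.31883495] [-3.13848969e+00 -1.91453385e-03  1.66596399e+00] [-3.52788084e-01 -3.72134575e-02  1.27506491e+00  4.04345487e-04
  1.90736722e+00 -4.47825874e-01]
{'fx': 304.06253162174016, 'fy': 304.06253162174016, 'cx': 314.07020435168783, 'cy': 198.85364291694307, 'T_tool_cam': [[0.00016247055684921128, -0.973626230595902, -0.2281489353447281, 0.06628831249892143], [0.9999999857379429, 0.00014766243702397683, 8.197510342740489e-05, -0.00023337085126856616], [-4.6124083155289106e-05, -0.22814894540939573, 0.9736262407007878, -0.18006456782131453], [0.0, 0.0, 0.0, 1.0]], 'pos': [0.4768799308302523, -0.11512584653877758, 0.31883494610584723], 'rot': [-3.138489686235113, -0.0019145338522490452, 1.6659639907168557]}
```

View pics/w0.png

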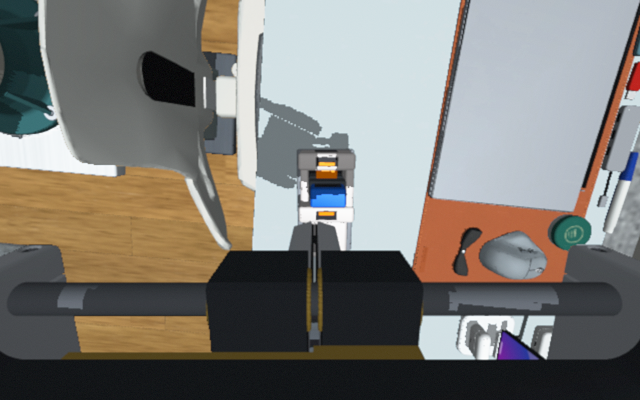

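The wrist view shows the blue head around (327,196), with the dock towers at rows 160 and 213. I'll check this against the model by projecting the estimated head into this view.

```bash
cat >> h.py <<'E'
def wproj(d,P):
    Tc=np.array(d["T_tool_cam"]); Rt=R.from_euler("xyz",d["rot"]).as_matrix()
    p=(np.asarray(P)-d["pos"])@Rt; p=(p-Tc[:3,3])@Tc[:3,:3]
    return np.c_[d["fx"]*p[:,0]/p[:,2]+d["cx"],d["fy"]*p[:,1]/p[:,2]+d["cy"]]
def box(c,yaw,lo,hi):
    P=np.array([[x,y,z] for x in(lo[0],hi[0]) for y in(lo[1],hi[1]) for z in(lo[2],hi[2])])
    return P@R.from_euler("z",yaw,degrees=True).as_matrix().T+[c[0],c[1],0]
E
python3 - <<'E'
from h import *
from scipy.optimize import least_squares
d=json.load(open("w0.json")); im=cv2.imread("pics/w0.png").astype(int)
m=((im[...,0]>im[...,2]+60)); m[:,:290]=0;m[:,360:]=0;m[230:]=0; m[:150]=0
pts=np.argwhere(m)[:,::-1]; print("obs minAreaRect",cv2.minAreaRect(pts.astype(np.float32)),pts.min(0),pts.max(0))
c=(.497,-.1285)
q=wproj(d,box(c,5.6,(-.022,-.012,.100),(.022,.012,.138))); print("pred",cv2.minAreaRect(q.astype(np.float32)),q.min(0),q.max(0))
print(q[1::2].round(1))
t=im[140:230,280:370].astype(np.uint8); cv2.imwrite("pics/c3.png",cv2.resize(t,None,fx=6,fy=6,interpolation=cv2.INTER_CUBIC))
E
```

```text
obs minAreaRect ((327.58197021484375, 195.62351989746094), (35.46168518066406, 22.228168487548828), 1.9749338626861572) [310 184] [345 207]
pred ((330.2242126464844, 193.9390106201172), (24.635011672973633, 36.435367584228516), 89.91046905517578) [311.99574601 181.59779346] [348.43107599 206.28485953]
[[312.1 206.3]
 [312.  187. ]
 [348.  206.2]
 [348.4 187. ]]
```

View pics/c3.png

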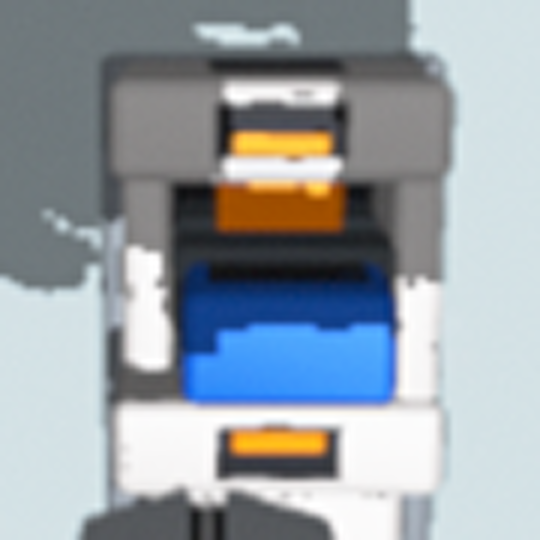

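Call:
servo_tool(
  moves=[
    [-1.5,0.3,0,0,1],
    [-3,0.6,0.6,0,1],
    [-3.94,0.66,2,0,1],
    [-3.94,0.66,3.5,0,1],
    [-3.94,0.66,5,0,1],
    [-3.94,0.66,6.3,0,1],
    [-3.94,0.66,7.3,0,1],
    [-3.94,0.66,8,0,1],
    [-3.94,0.66,8.5,0,1],
    [-3.94,0.66,8.5,0,1],
  ],
)

```text
time: 2.82
tool_pos: [0.5015, -0.2075, 0.1052]
ee_rot: [-3.137, -0.003, 1.672]
wrist_force: [-0.2, 0.4, -0.3]
width: 0.0001
finger_force: 0.0
```

Call:
servo_tool(
  moves=[
    [0,0,0.1,0,1],
    [0,0,0.3,0,1],
    [0,0,0.5,0,1],
    [0,0,0.7,0,1],
  ],
)

```text
time: 3.15
tool_pos: [0.504, -0.2103, 0.0915]
ee_rot: [3.139, 0.001, 1.67]
wrist_force: [1.3, -0.4, -0.4]
width: 0.0004
finger_force: 0.0
```

Call:
servo_tool(
  moves=[
    [0,0,0.1,0,1],
    [0,0,0.2,0,1],
    [0,0,0.3,0,1],
    [0,0,0.3,0,1],
  ],
)

```text
time: 3.48
tool_pos: [0.5035, -0.2102, 0.0845]
ee_rot: [3.14, 0.001, 1.669]
wrist_force: [-1.9, 1.2, 6.4]
width: 0.0004
finger_force: 2.8
```

Call:
servo_tool(
  moves=[
    [0,0,0.06,0,1],
    [0,0,0.12,0,1],
    [0,0,0.12,0,1],
  ],
)

```text
time: 3.73
tool_pos: [0.5036, -0.2102, 0.0822]
ee_rot: [3.14, 0.001, 1.669]
wrist_force: [-2.1, 1.1, 7.4]
width: 0.0002
finger_force: 4.0
```

Call:
servo_tool(
  moves=[
    [0,0,0.06,0,1],
    [0,0,0.12,0,1],
    [0,0,0.12,0,1],
  ],
)

```text
time: 3.98
tool_pos: [0.5036, -0.2102, 0.0794]
ee_rot: [3.14, 0.001, 1.669]
wrist_force: [-3.4, 2.3, 9.0]
width: 0.0003
finger_force: 4.6
```

Call:
servo_tool(
  moves=[
    [0,0,0.06,0,1],
    [0,0,0.1,0,1],
    [0,0,0.1,0,1],
  ],
)

```text
time: 4.23
tool_pos: [0.5037, -0.2102, 0.0788]
ee_rot: [3.139, 0.001, 1.67]
wrist_force: [-5.3, 4.6, 16.0]
width: 0.0005
finger_force: 8.0
```

Call:
servo_tool(
  moves=[
    [0,0,0.05,0,1],
    [0,0,0.05,0,1],
  ],
)

```text
time: 4.4
tool_pos: [0.5037, -0.2102, 0.0787]
ee_rot: [3.139, 0.002, 1.67]
wrist_force: [-7.3, 4.6, 20.2]
width: 0.0005
finger_force: 10.2
```

Call:
servo_tool(
  moves=[
    [0,0,-0.5,0,1],
    [0,0,-1.5,0,1],
    [0,0,-3,0,0.5],
    [0,0,-4.4,0,0],
    [0,0,-4.8,0,0],
    [1.2,0,-4.8,0,0],
    [2.4,0,-4.8,0,0],
    [3.28,0,-4.8,0,0],
    [3.28,0,-4.8,0,0],
    [3.28,0,-4.8,0,0],
  ],
)

```text
time: 5.23
tool_pos: [0.4949, -0.1279, 0.1928]
ee_rot: [-3.141, 0.0, 1.671]
wrist_force: [-0.3, 0.0, 0.2]
width: 0.0507
finger_force: 0.0
```

```bash
python3 - <<'E'
from h import *
o=robot.get_obs(); print(o["tool_pos"],o["ee_rot"],o["width"],o["wrist_force"])
s=robot.snapshot("wrist")["image"]; t=robot.snapshot("side")["image"]
a=cv2.resize(s,None,fx=.8,fy=.8); b=cv2.resize(t[140:225,255:345],(0,0),fx=3,fy=3,interpolation=cv2.INTER_CUBIC)
c=np.zeros((320,790,3),np.uint8); c[:,:512]=a; c[:255,514:784]=b; cv2.imwrite("pics/w1.png",c)
E
```

```text
[ 0.49487096 -0.1278663   0.19276356] [-3.14124398e+00  3.52294264e-04  1.67138621e+00] 0.050708842344945465 [-0.27639128  0.0227975   0.18643694]
```

View pics/w1.png

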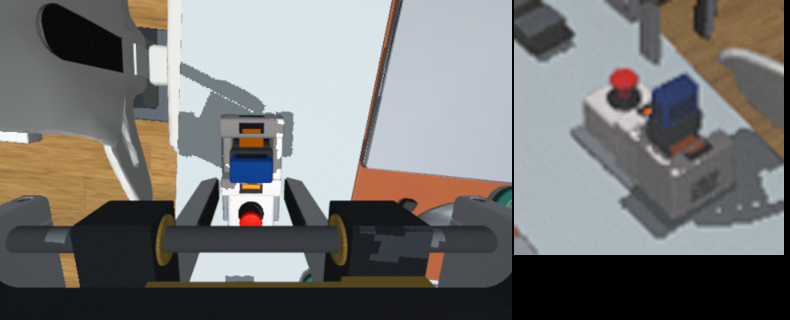

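The plunger is back up, at about (250,220) in the wrist crop, and the head is centred between the fingers at column 252. I'll descend and grasp.

Call:
servo_tool(
  moves=[
    [0,0,0,0,0],
    [0,0,0,0,0],
    [0,0,0,0,0],
    [0,0,0,0,0],
    [-0.04,0,1,0,0],
    [-0.04,0,2,0,0],
    [-0.04,0,2.8,0,0],
    [-0.04,0,3.4,0,0],
    [-0.04,0,3.75,0,0],
    [-0.04,0,3.75,0,0],
  ],
)

```text
time: 6.17
tool_pos: [0.4937, -0.129, 0.0971]
ee_rot: [-3.137, -0.002, 1.669]
wrist_force: [0.4, 1.2, 0.2]
width: 0.0938
finger_force: 0.0
```

Call:
servo_tool(
  moves=[
    [0,0,0,0,0.7],
    [0,0,0,0,0.7],
    [0,0,0,0,0.7],
    [0,0,0,0,0.7],
    [0,0,0,0,0.7],
    [0,0,0,0,0.7],
    [0,0,0,0,0.7],
    [0,0,0,0,0.7],
    [0,0,0,0,0.7],
    [0,0,0,0,0.7],
  ],
)

```text
time: 7.0
tool_pos: [0.4955, -0.1295, 0.1002]
ee_rot: [3.14, 0.001, 1.67]
wrist_force: [-0.7, -0.2, 3.6]
width: 0.0437
finger_force: 38.4
```

Call:
servo_tool(
  moves=[
    [0.06,0,0,0,0.7],
    [0.12,0,0,0,0.7],
    [0.18,0,0.01,0,0.7],
    [0.24,0,0.01,0,0.7],
    [0.3,0,0.01,0,0.7],
    [0.36,0,0.02,0,0.7],
    [0.42,0,0.02,0,0.7],
    [0.48,0,0.03,0,0.7],
    [0.48,0,0.03,0,0.7],
  ],
)

```text
time: 7.75
tool_pos: [0.4949, -0.122, 0.1002]
ee_rot: [3.139, 0.01, 1.668]
wrist_force: [-0.0, -9.9, 2.7]
width: 0.0438
finger_force: 34.1
```

Call:
servo_tool(
  moves=[
    [0.06,0,0,0,0.7],
    [0.12,0,0.01,0,0.7],
    [0.18,0,0.02,0,0.7],
    [0.24,0,0.02,0,0.7],
    [0.3,0,0.03,0,0.7],
    [0.3,0,0.03,0,0.7],
    [0.3,0,0.03,0,0.7],
  ],
)

```text
time: 8.33
tool_pos: [0.4943, -0.1145, 0.0997]
ee_rot: [3.139, 0.01, 1.668]
wrist_force: [-0.7, -9.7, 4.8]
width: 0.0441
finger_force: 34.2
```

Call:
servo_tool(
  moves=[
    [0.06,0,0,0,0.7],
    [0.12,0,0.01,0,0.7],
    [0.12,0,0.01,0,0.7],
  ],
)

```text
time: 8.58
tool_pos: [0.4941, -0.1126, 0.0995]
ee_rot: [3.139, 0.013, 1.668]
wrist_force: [0.5, -12.4, 3.9]
width: 0.0439
finger_force: 33.8
```

```bash
python3 - <<'E'
from h import *
t=robot.snapshot("side")["image"]; u=robot.snapshot("top")["image"]
a=cv2.resize(t[145:225,265:345],(0,0),fx=5,fy=5,interpolation=cv2.INTER_CUBIC); b=cv2.resize(u[180:240,330:410],(0,0),fx=5,fy=5,interpolation=cv2.INTER_CUBIC)
c=np.zeros((400,800,3),np.uint8); c[:,:400]=a; c[:300,400:]=b; cv2.imwrite("pics/r1.png",c)
E
```

```text
(no output)
```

View pics/r1.png

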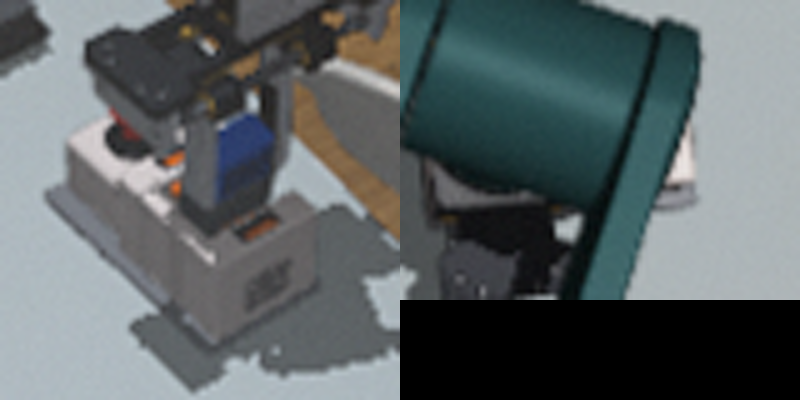

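The side view shows the cartridge leaning to +y. The left jaw's nose is hidden and its tab, near (262,232), has moved outward. I'll rock it the other way.

Call:
servo_tool(
  moves=[
    [-0.1,0,-0.02,0,0.7],
    [-0.2,0,-0.03,0,0.7],
    [-0.3,0,-0.04,0,0.7],
    [-0.4,0,-0.05,0,0.7],
    [-0.5,0,-0.06,0,0.7],
    [-0.6,0,-0.07,0,0.7],
    [-0.7,0,-0.07,0,0.7],
    [-0.8,0,-0.07,0,0.7],
    [-0.9,0,-0.07,0,0.7],
    [-0.9,0,-0.07,0,0.7],
  ],
)

```text
time: 9.52
tool_pos: [0.4955, -0.1261, 0.1002]
ee_rot: [3.14, -0.007, 1.67]
wrist_force: [0.4, 5.3, 7.5]
width: 0.0438
finger_force: 31.1
```

Call:
servo_tool(
  moves=[
    [-0.08,0,0,0,0.7],
    [-0.16,0,0,0,0.7],
    [-0.24,0,0.01,0,0.7],
    [-0.32,0,0.01,0,0.7],
    [-0.4,0,0.02,0,0.7],
    [-0.48,0,0.03,0,0.7],
    [-0.56,0,0.04,0,0.7],
    [-0.64,0,0.04,0,0.7],
    [-0.72,0,0.05,0,0.7],
    [-0.72,0,0.05,0,0.7],
  ],
)

```text
time: 10.35
tool_pos: [0.4971, -0.1416, 0.0998]
ee_rot: [3.14, -0.012, 1.671]
wrist_force: [-2.5, 9.5, 12.1]
width: 0.0439
finger_force: 38.0
```

Call:
servo_tool(
  moves=[
    [-0.06,0,0,0,0.7],
    [-0.12,0,-0.01,0,0.7],
    [-0.18,0,-0.01,0,0.7],
    [-0.22,0,-0.01,0,0.7],
    [-0.22,0,-0.01,0,0.7],
  ],
)

```text
time: 10.77
tool_pos: [0.4974, -0.1448, 0.0996]
ee_rot: [3.14, -0.017, 1.672]
wrist_force: [-2.4, 14.7, 12.2]
width: 0.044
finger_force: 37.2
```

Call:
servo_tool(
  moves=[
    [-0.06,0,0,0,0.7],
    [-0.1,0,0,0,0.7],
    [-0.1,0,0,0,0.7],
    [-0.1,0,0,0,0.7],
  ],
)

```text
time: 11.1
tool_pos: [0.4975, -0.1462, 0.0993]
ee_rot: [3.14, -0.018, 1.673]
wrist_force: [-1.6, 16.8, 12.3]
width: 0.0435
finger_force: 36.5
```

Call:
servo_tool(
  moves=[
    [0.12,0,0,0,0.7],
    [0.24,0,-0.01,0,0.7],
    [0.36,0,-0.02,0,0.7],
    [0.48,0,-0.03,0,0.7],
    [0.6,0,-0.04,0,0.7],
    [0.72,0,-0.04,0,0.7],
    [0.84,0,-0.05,0,0.7],
    [0.96,0,-0.06,0,0.7],
    [1.07,0,-0.06,0,0.7],
    [1.07,0,-0.06,0,0.7],
  ],
)

```text
time: 11.93
tool_pos: [0.4957, -0.1299, 0.1005]
ee_rot: [3.14, 0.003, 1.669]
wrist_force: [1.3, -5.2, 4.0]
width: 0.0438
finger_force: 30.0
```

Call:
servo_tool(
  moves=[
    [0.04,0,-0.05,0,0.7],
    [0.04,0,-0.12,0,0.7],
    [0.04,0,-0.2,0,0.7],
    [0.04,0,-0.28,0,0.7],
    [0.04,0,-0.36,0,0.7],
    [0.04,0,-0.44,0,0.7],
    [0.04,0,-0.44,0,0.7],
  ],
)

```text
time: 12.52
tool_pos: [0.4941, -0.1267, 0.1106]
ee_rot: [-3.14, -0.003, 1.67]
wrist_force: [-0.5, -1.5, -2.8]
width: 0.044
finger_force: 30.0
```

Call:
servo_tool(
  moves=[
    [-0.06,0,-0.3,0,0.7],
    [-0.06,0,-0.7,0,0.7],
    [-0.06,0,-1.1,0,0.7],
    [-0.06,0,-1.5,0,0.7],
    [-0.06,0,-1.9,0,0.7],
  ],
)

```text
time: 12.93
tool_pos: [0.4955, -0.1289, 0.1603]
ee_rot: [3.14, -0.0, 1.67]
wrist_force: [0.2, 0.7, -2.8]
width: 0.0441
finger_force: 30.0
```

Call:
servo_tool(
  moves=[
    [0,0,-0.4,0,0.7],
    [0,0,-0.8,0,0.7],
    [0,0,-1.2,0,0.7],
    [0,0,-1.5,0,0.7],
    [0,0,-1.7,0,0.7],
    [0,0,-1.7,0,0.7],
    [0,0,-1.7,0,0.7],
    [0,0,-1.7,0,0.7],
  ],
)

```text
time: 13.6
tool_pos: [0.4947, -0.129, 0.2002]
ee_rot: [-3.14, -0.001, 1.67]
wrist_force: [1.1, -0.1, -2.7]
width: 0.0439
finger_force: 30.0
```

```bash
python3 - <<'E'
from h import *
o=robot.get_obs(); print(o["tool_pos"],o["ee_rot"],o["width"],o["wrist_force"],np.abs(o["qvel"]).max())
t=robot.snapshot("side")["image"]; u=robot.snapshot("wrist")["image"]
a=cv2.resize(t[125:225,265:345],(0,0),fx=5,fy=5,interpolation=cv2.INTER_CUBIC); b=cv2.resize(u[110:260,250:400],(0,0),fx=2.6,fy=2.6,interpolation=cv2.INTER_CUBIC)
c=np.zeros((500,800,3),np.uint8); c[:,:400]=a; c[:390,405:795]=b; cv2.imwrite("pics/f.png",c)
E
```

```text
[ 0.49473191 -0.12901624  0.20022256] [-3.14033323e+00 -7.13079496e-04  1.66957151e+00] 0.043888979112599424 [ 1.07394705 -0.11802135 -2.67300826] 0.006934954375663526
```

View pics/f.png

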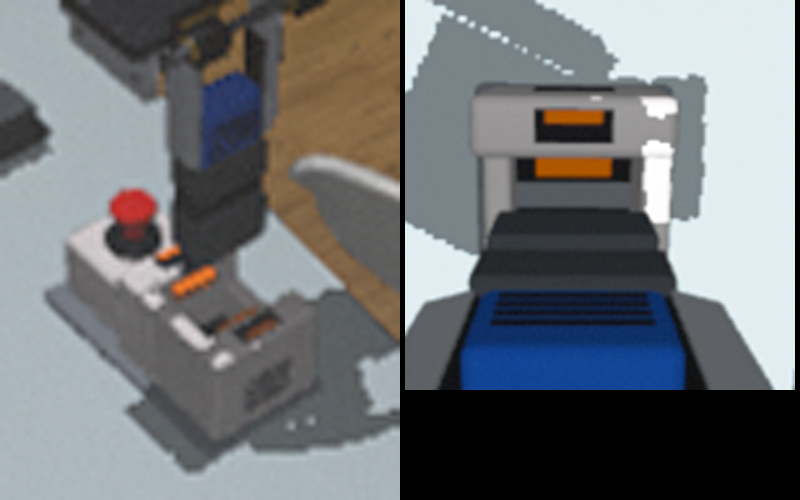

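The cartridge is clear and looks upright over the bay, the plunger is up, and both tabs are pushed outward. The wrist force reads −2.7 N, which is just the cartridge's weight. I'll hand it in.

```bash
python3 -c "
from bench import robot
print(robot.close_job())"
```

```text
the job is handed in; nothing more can be done
None
```

The job is handed in, but no verdict came back: the blue-headed cartridge is held still and looks upright about 3 cm above the dock's top, over its bay, with the plunger up, both jaws pushed back, and nothing else on the desk touched.

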